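# Check, clamp and dust a carved figure

### The arm

A 6-joint arm with a two-finger parallel gripper is mounted at the origin on the work surface. World frame = base frame: x ahead of the robot, y to its left, z up, the work surface at z = 0. Lengths are in m, angles in rad, forces in N, time in s.
With the tool pointing down it reaches from about 0.35 to 0.85 m from the base axis. Payload 8.1 kg.
Tool frame: the origin (TCP) lies midway between the tips of the shut fingers; the grasp point (between the pads) lies 19 mm behind it; z points along the fingers, y is the line along which they close (so a half turn about z gives the same grasp; the last joint's range is limited). The gripper opens to 93 mm and grips with 3 to 60 N. Pads are 15 mm wide; open, the fingers measure 128 mm over their backs; the gripper's body (75 mm by 188 mm) begins 65 mm behind the grasp point.
Start: joints at [1.168, 0.13, 1.488, -0, 1.523, -0.085], TCP at [0.187, 0.57, 0.219] pointing down, gripper open.
Joint ranges: [-2.96, 2.96], [-0.89, 2.26], [0.02, 2.5], [-1.34, 4.48], [0, 2.73], [-2.66, 2.66]. Speed limits (rad/s): [2.39, 2.39, 2.79, 3.14, 3.14, 3.14].

### API

Orientations are given as a rotation vector (axis times angle).
In Python, from plant import read_state, read_camera, get_calibration, close_job gives the robot as it stands.
- The arm moves only by the shell command python3 -m crank 'ROWS' [FORCE]. ROWS is JSON, a list that holds one entry, the list of rows, each a list of 7 numbers: the gripper's target within -1 to 1 (fully open at 1, half-way at 0, shut at -1), then the shift along the tool's x, y, z as a fraction of full scale, then the turn, a rotation vector about the tool's x, y, z as a fraction of full scale. In form: [[[grip, x, y, z, rx, ry, rz], ...]]. A call has exactly 5 rows; each row is the pose to reach, as a shift and turn from the pose commanded when the call began, along the tool's axes at that moment; what a row does not reach only later rows make up. Full scale, the value 1, is 0.5 m for a shift and 90 degrees for a turn. A row lasts 1/8 s, in which the tool goes at most 62.5 mm and 10.7 degrees, less where a joint would pass 70% of its speed; a pose out of reach is approached as far as the arm can. A call with a number of a shift or a turn outside -1 to 1 is refused whole. A call with a gripper value outside its range is refused whole. The fingers move at their own pace and stop on an object; FORCE is the grip in N (left out, the last holds). Time passes only in rows, so rows that repeat a pose let the fingers close, or fill a call up. It gives the time, the measured TCP pose, the force, the opening and the grip force at its end, in the units of the state.
- read_state(): the state, without advancing time (a new reading comes with each control period).
- read_camera(name): name is "side" or "top"; returns the picture (420x560x3 uint8, red, green, blue); there is no depth.
- get_calibration(name): a dict with "fx", "fy", "cx", "cy" (pixels), "eye" and "orientation" of the camera in the world. Camera axes: x right, y down, z forward; pixel columns grow to the right and rows downward; lengths in m; the calibration is good to about 2 mm. A picture is of the moment at which its call begins. get_calibration takes no time and is no camera call.
- close_job(): hands the job in; it is judged then, once.
The state is a dict: "t": time; "q": joint angles; "dq": joint speeds; "joint_torque": joint torques, N m; "tool_pos": TCP position; "orientation": TCP orientation; "force": force on the tool from outside, world axes, zero at the start; "wrist_torque": the same for the moment, N m; "opening": finger opening in m; "gripper_force": force on a finger pad.
Only numpy, scipy, OpenCV 4.12 (cv2) and the standard library are available. Lean on these libraries where they do the work, as an engineer would, in place of code of your own. Each camera call takes 0.05 s, during which the arm holds its last target. There are 200 camera calls.

### The job

The half-carved wooden figure lying on its back on the right of the bench is to be clamped and dusted: first stand it upright in the middle of the flat steel checking plate and let go, to see that it stands true; then take it again and set it upright between the jaws of the green vise with its front towards the nozzle of the blue blow gun, let go of it, and turn the T-handle clockwise until the rising resistance shows that it is firmly clamped. Then squeeze the red trigger of the blow gun well in against its grip, keep it in for a good second and let it spring back. Set the figure down gently each time, and do not shift or knock over the other things on the bench.

Things in the scene. Friction and masses are not known exactly. Their poses are not given: they have to be found in the camera images.
- figure_mid (a point): Middle of the pale wooden figure, 155 mm tall, the only one lying. Axes: z foot to head, x to its front, y to its left. Lies flat on its back (x up), head to -y or up to 45 degrees from there towards the robot. This point is 78 mm above the foot, 4 mm behind the foot block's axis, 20 mm up when lying. Upper body, 73 to 125 mm above the foot: flat sides, 36 mm wide in y. 0.13 to 0.21 kg.
- figure_foot (a point): Centre of the underside of the figure's square uncut foot block, 48 x 48 mm, 40 mm tall; axes as figure_mid. Above it the robe is 40 mm wide in y up to 78 mm, the upper body 38 mm deep in x; the round head is 28 mm wide. The back is one flat plane 24 mm behind the foot block's axis.
- figure_front (a point): Centre of the front face of the figure's foot block, 24 mm in front of its axis and 20 mm above the foot.
- plate_top (a point): Centre of the upper face of the fixed steel checking plate, 120 x 120 mm, 12 mm thick, lying on the bench.
- vise: Green vise, fixed. Origin on the bench plane below the middle of the open jaws; +y points from the moving to the fixed jaw and on to the blow gun, x along the jaws. Bed 15 mm high. Inner faces: fixed jaw y = +29 mm, moving jaw y = -29 mm when the T-handle reads 0. Jaws 100 mm long, tops 48 mm above the bench: the 48 mm foot block drops between them with 4 to 5 mm to spare each side.
- vise_bed (a point): Point on the bed between the jaws where the middle of the foot ends up when clamped: 15 mm above the bench, at vise y = +5 mm. Axes as the vise.
- vise_jaw: Moving jaw of the vise, 100 x 20 x 32 mm, slightly sprung; slides towards the fixed jaw as the T-handle is turned. Origin at the middle of its underside, 10 mm behind its inner face.
- t_handle (a joint): Angle of the T-handle (rad), grows clockwise seen from above; closes the jaw 8 mm per rad. Range 0 to 2.4, starts at 0 to 0.25 (open). The foot block is pressed on the fixed jaw at about 1.25 rad. Friction 0.15 N m when free; from there the resistance rises by 0.1 N m per 0.1 rad (12 N of jaw force). Turning 0.1 to 0.3 rad past it clamps firmly; friction keeps the handle where it is left.
- t_grip (a point): Centre of the T-handle's cross bar: dark steel with red ball ends, 100 mm long, 14 mm wide, 18 mm high, 84 mm above the bench, on an upright spindle 118 mm from the jaws' middle on the vise's -y side. Its x axis runs along the bar (parallel to the jaws at joint 0) and turns with it; z is the turning axis, up.
- gun_grip (a point): Centre of the fixed grip of the blue blow gun, which lies on its side on a stand, barrel and grip level 105 mm above the bench. The grip runs along its x axis, 28 mm wide in y, 26 mm high, clear of the stand below; the nozzle points to its -y, towards the vise; z up. Barrel (30 mm thick) 60 mm to +x of this point.
- gun_nozzle (a point): Tip of the blow gun's brass nozzle, 10 mm thick, 105 mm above the bench.
- trigger (a joint): Angle of the red trigger (rad): 0 at rest, 0.32 fully squeezed in to the grip; sprung back to 0. About 2 N at its middle starts it, 8 N squeezes it fully. Its hinge is upright, near the barrel.
- trigger_pad (a point): Middle of the outer face of the red trigger, a bar 66 x 10 mm, 22 mm high, beside the grip on its -y side: 40 mm to -y of the grip's centre at rest, 28 mm squeezed. Trigger and grip together are 54 mm across at rest, about 42 mm squeezed, and can be pinched together from above. Axes as the grip at rest.
- saint_a: Bystander: standing carved figure 155 mm tall, far side; origin under its foot.
- saint_b: Bystander: standing darker carved figure 155 mm tall, far side; origin under its foot.
- saint_c: Bystander: standing carved figure 155 mm tall, far side; origin under its foot.
- mallet: Bystander: carver's mallet lying near the robot on the left, 220 mm long, 82 mm head; origin on the bench under the head's handle end.
- chisel: Bystander: hand tool 190 mm long lying near the robot.
- brush: Bystander: dusting brush 180 mm long lying beyond the plate.
- blank: Bystander: wooden blank 130 x 50 x 45 mm on the far right; origin under its centre.
- wax: Bystander: wax jar, 64 mm wide, 60 mm tall, far left; origin under its centre.
Not all that is in view belongs to the job. Of the things that look like the part that bears plate_top, the smaller one is meant.

How it is judged:
On the way, in this order (a step that is already met when the one before it is completed fails the run):
1. the figure stands upright by itself on the checking plate, its middle within 35 mm of the plate's, released (angle between figure_mid's own z axis and vertical below 0.12 rad and contact force between the fingers and figure below 0.1 N and z of figure_foot in the frame of plate_top between -0.004 and 0.004 m and horizontal distance between figure_foot and plate_top below 0.035 m), for 0.2 s.
2. the figure stands upright on the vise's bed between the jaws, front to the blow gun, released (angle between figure_mid's own z axis and vertical below 0.12 rad and z of figure_foot in the frame of vise between 0.01 and 0.019 m and x of figure_foot in the frame of vise between -0.022 and 0.022 m and y of figure_foot in the frame of vise between -0.009 and 0.011 m and y of figure_front in the frame of vise above 0.012 m and contact force between the fingers and figure below 0.1 N), for 0.2 s.
3. the figure is clamped: the moving jaw presses on it with more than 4 N (all of step 2 and contact force between vise_jaw and figure above 4 N), for 0.3 s.
4. the trigger is squeezed beyond 0.2 rad and kept so for 0.7 s, the figure still clamped (all of step 3 and value of joint trigger above 0.2 rad), for 0.7 s.
At the end, for the whole second after the job is handed in: The figure stands upright (within 0.12 rad) on the vise's bed between the jaws, within 22 mm of the jaws' middle along them, its front to the blow gun, pressed by the moving jaw with more than 4 N and at rest; the trigger has sprung back (below 0.05 rad) (all of step 3 and value of joint trigger below 0.05 rad and linear speed of figure below 0.02 m/s); the robot touches nothing.
It fails at once if a bystander is shifted by more than 30 mm or knocked over (distance of any of saint_a, saint_b, saint_c, mallet, chisel, brush, blank, wax from where it was at the start of the episode above 0.03 m or angle between any of saint_a, saint_b, saint_c's own z axis and vertical above 0.6 rad).
It fails at once if the figure is dropped or banged down: it meets the plate or the vise at more than 0.35 m/s (linear speed of figure above 0.35 m/s and (contact force between figure and plate above 0.5 N or contact force between figure and vise above 0.5 N)).
It also fails if it takes over 72 s, if anything falls off the work surface, if the arm or the gripper's body presses on something with over 40 N, if the wrist force passes 120 N, or if a joint passes its speed limit or range.

## Working session

There is one attempt and no reset: what is moved stays moved. The work goes in short steps, Python scripts to look and compute and a shell command to move; the robot and the scene stay as the last step left them, time stands still between calls to the robot, and variables do not carry over. Pictures are saved under pics/ and viewed, at most 10 in all, crops included, and the job is handed in when it is done.

```bash
ls; mkdir -p pics
python3 - <<'E'
from plant import *
import cv2,json
for n in("side","top"):
    im=read_camera(n); cv2.imwrite(f"pics/{n}0.png",im[:,:,::-1]); print(n,get_calibration(n))
print(read_state())
E
```

```text
pics
side {'fx': 467.5085585978892, 'fy': 467.5085585978892, 'cx': 277.8077137745073, 'cy': 208.95052995797914, 'eye': array([-0.04687447, -0.74587656,  0.95066734]), 'orientation': array([-2.21989721,  0.79664379, -0.33259776])}
top {'fx': 497.12697579516913, 'fy': 497.12697579516913, 'cx': 270.4127144910359, 'cy': 207.66841281005043, 'eye': array([ 0.35442992, -0.03631525,  1.43791726]), 'orientation': array([-2.18191901,  2.13055365, -0.1732661 ])}
{'t': 0.1, 'q': array([ 1.16762585e+00,  1.31109896e-01,  1.48916987e+00,  1.47043620e-05,
        1.52300925e+00, -8.53562437e-02]), 'dq': array([-0.00138093, -0.00204937, -0.00559265,  0.00034786, -0.00153988,
       -0.00192006]), 'joint_torque': array([ 7.66037410e-04, -5.61347580e+01, -4.93091154e+01,  7.70015339e-02,
        2.91708618e-02, -1.10034518e-04]), 'tool_pos': array([0.18723855, 0.56948967, 0.21767814]), 'orientation': array([-4.97056834e-01, -3.10159075e+00,  2.57961674e-03]), 'force': array([-0.68085582, -0.35866518, -0.98008465]), 'wrist_torque': array([-0.02954296, -0.02506237,  0.04672002]), 'gripper_force': 0.0, 'opening': 0.09292777357283277}
```

View pics/top0.png

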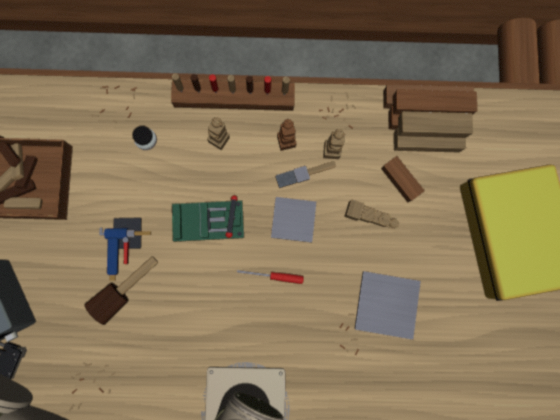

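View pics/side0.png

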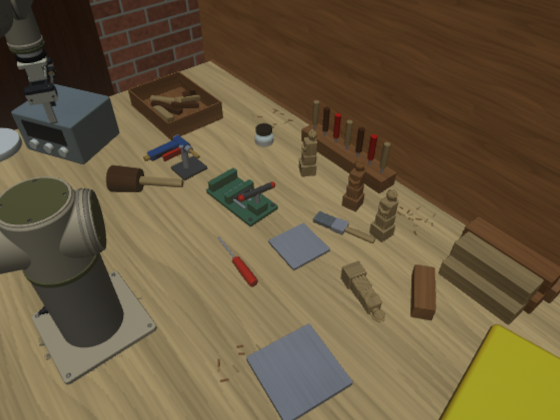

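```bash
cat > h.py <<'E'
import numpy as np,cv2
from plant import *
from scipy.spatial.transform import Rotation as R
def ray(n,p):
    c=get_calibration(n); d=np.array([(p[0]-c['cx'])/c['fx'],(p[1]-c['cy'])/c['fy'],1.])
    return c['eye'],R.from_rotvec(c['orientation']).apply(d)
def onz(n,p,z):
    e,d=ray(n,p); return e+d*(z-e[2])/d[2]
def proj(n,P):
    c=get_calibration(n); v=R.from_rotvec(c['orientation']).inv().apply(np.array(P)-c['eye'])
    return np.array([c['fx']*v[0]/v[2]+c['cx'],c['fy']*v[1]/v[2]+c['cy']])
def shot(n,f=None):
    im=read_camera(n)[:,:,::-1].copy()
    if f: cv2.imwrite('pics/'+f,im)
    return im
def crop(im,x0,y0,w,h,s): return cv2.resize(im[y0:y0+h,x0:x0+w],None,fx=s,fy=s,interpolation=cv2.INTER_CUBIC)
E
python3 - <<'E'
from h import *
t=cv2.imread('pics/top0.png');s=cv2.imread('pics/side0.png')
a=crop(t,165,180,240,70,3.3);b=crop(t,85,215,80,80,4.4);c=crop(s,335,255,55,70,5);
o=np.zeros((590,792,3),np.uint8);o[:a.shape[0],:a.shape[1]]=a;o[235:235+b.shape[0],:b.shape[1]]=b;o[235:235+c.shape[0],400:400+c.shape[1]]=c
cv2.imwrite('pics/c1.png',np.clip(o*1.5,0,255).astype(np.uint8))
# colour masks, top
H=cv2.cvtColor(t,cv2.COLOR_BGR2HSV)
def m(name,lo,hi,x0,y0,x1,y1,z):
    k=cv2.inRange(H,lo,hi);q=np.zeros_like(k);q[y0:y1,x0:x1]=k[y0:y1,x0:x1]
    for cn in cv2.findContours(q,cv2.RETR_EXTERNAL,cv2.CHAIN_APPROX_NONE)[0]:
        if cv2.contourArea(cn)<8: continue
        r=cv2.minAreaRect(cn);print(name,r,onz('top',r[0],z).round(4),[onz('top',p,z)[:2].round(4).tolist() for p in cv2.boxPoints(r)])
m('plate',(105,20,60),(130,120,255),265,190,325,250,.012)
m('vise',(60,60,20),(95,255,255),165,190,250,250,.048)
m('red',(0,150,60),(6,255,255),220,190,250,245,.084)
m('red',(0,150,60),(6,255,255),100,230,140,280,.105)
m('blue',(108,120,50),(122,255,255),90,220,140,285,.105)
print(H[222,215],H[215,180],H[220,294],H[212,372],H[233,120],H[255,126])
E
```

```text
plate ((293.3719482421875, 219.15243530273438), (38.54060745239258, 37.98844909667969), 6.34019136428833) [ 0.5265 -0.1277  0.012 ] [[0.4765, -0.0673], [0.5867, -0.0771], [0.5771, -0.1888], [0.4669, -0.1778]]
vise ((201.5174560546875, 220.84913635253906), (36.20477294921875, 58.776573181152344), 87.1375961303711) [0.511  0.1325 0.048 ] [[0.5559, 0.2194], [0.5685, 0.0547], [0.4663, 0.0462], [0.4542, 0.2093]]
vise ((237.0, 219.0), (36.0, 10.0), 90.0) [0.5187 0.0332 0.048 ] [[0.5695, 0.049], [0.5702, 0.0207], [0.4683, 0.0176], [0.4676, 0.0456]]
red ((228.5, 235.0), (4.0, 5.0), 90.0) [0.4699 0.0532 0.084 ] [[0.4752, 0.0602], [0.4756, 0.0465], [0.4646, 0.0462], [0.4643, 0.0598]]
red ((233.5, 197.5), (3.0, 5.0), 90.0) [0.5738 0.043  0.084 ] [[0.5778, 0.05], [0.5781, 0.0362], [0.5698, 0.0359], [0.5694, 0.0497]]
red ((125.5, 253.0), (20.0, 3.0), 90.0) [0.4136 0.3235 0.105 ] [[0.4401, 0.3291], [0.4403, 0.3212], [0.3873, 0.3178], [0.3871, 0.3257]]
blue ((115.5, 250.5), (45.0, 21.0), 90.0) [0.4196 0.3503 0.105 ] [[0.4789, 0.3822], [0.4803, 0.3264], [0.361, 0.3188], [0.3597, 0.374]]
[77 72 81] [ 73 107  55] [120  20 128] [ 18  95 126] [109 179 100] [  1 187 139]
```

View pics/c1.png

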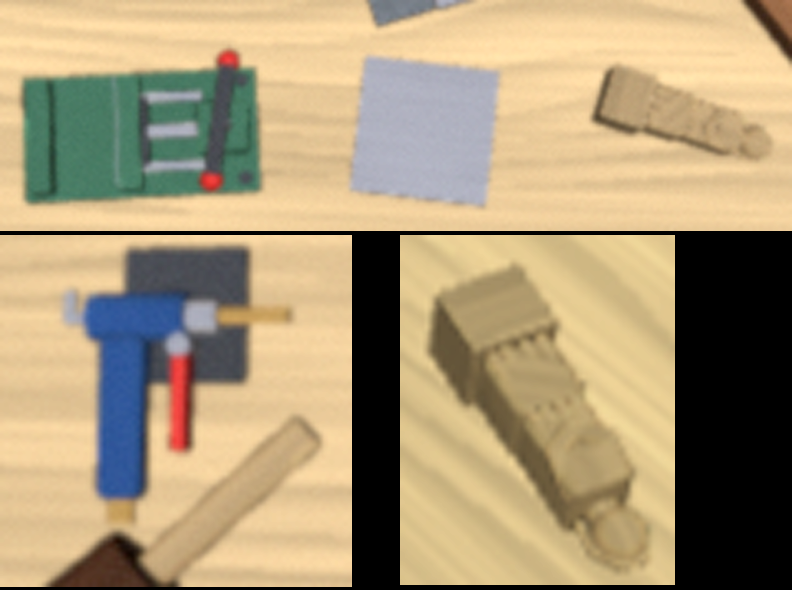

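Candidates: lying pale figure at top px (372,215) (saints at (218,132), (288,134), (335,143) all stand; blank at (403,179)). The plates are the small one at (294,220) and the large one at (388,305), so the small one is meant. The vise is at (208,221) and the gun at (117,250). One closer crop to get corners.

Run:
```python
from h import *
t=cv2.imread('pics/top0.png');s=cv2.imread('pics/side0.png')
o=np.zeros((600,800,3),np.uint8)
for im,x0,y0,w,h,sc,X,Y in[(t,340,190,66,49,6,0,0),(t,168,193,80,58,5,400,0),(s,336,256,56,68,4.4,0,300),(s,202,166,80,59,5,400,300)]:
    c=crop(im,x0,y0,w,h,sc);c=np.clip(c*1.6,0,255).astype(np.uint8)
    for k in range(0,w,10): cv2.line(c,(int(k*sc),0),(int(k*sc),6),(0,0,255),1)
    for k in range(0,h,10): cv2.line(c,(0,int(k*sc)),(6,int(k*sc)),(0,0,255),1)
    o[Y:Y+c.shape[0],X:X+c.shape[1]]=c[:600-Y,:800-X]
cv2.imwrite('pics/c2.png',o)
# predicted vise landmarks
V=np.array([.5129,.1658]);a=.0763;X=np.array([np.cos(a),np.sin(a)]);Y=np.array([-np.sin(a),np.cos(a)])
for y in(.049,.029,-.0276,-.0476):
  print(y,[(n,proj(n,[*(V+X*x+Y*y),.048]).round(1)) for n in('top','side') for x in(-.05,.05)])
print('T',proj('top',[*(V-Y*.118),.084]),proj('side',[*(V-Y*.118),.084]))
g=cv2.cvtColor(t,cv2.COLOR_BGR2GRAY);print(g[205:210,165:250].mean(0).astype(int));print(g[229:234,165:250].mean(0).astype(int))
```

```text
0.049 [('top', array([172.6, 238.6])), ('top', array([171.7, 203.2])), ('side', array([207.3, 181.9])), ('side', array([233.2, 167.3]))]
0.029 [('top', array([179.8, 238.2])), ('top', array([178.8, 202.8])), ('side', array([211.5, 185.1])), ('side', array([237.4, 170.2]))]
-0.0276 [('top', array([200.1, 237.1])), ('top', array([198.9, 201.8])), ('side', array([223.6, 194.3])), ('side', array([249.6, 178.8]))]
-0.0476 [('top', array([207.3, 236.8])), ('top', array([206. , 201.4])), ('side', array([228. , 197.7])), ('side', array([254. , 181.9]))]
T [230.98394318 216.13328194] [256.87478882 191.93339127]
[140 141 141 142 141 133 107  76  69  70  70  71  70  67  55  46  58  68
  71  71  71  71  70  70  71  71  70  71  71  70  71  70  71  73  80  78
  72  71  71  71  72  69  59  71  82  89  91  90  89  89  87  86  86  86
  86  85  87  89  88  90  87  74  68  67  63  53  49  50  51  51  51  62
  64  64  67  69  74  95 127 136 136 136 136 136 136]
[135 135 135 135 134 133 123  96  73  69  69  69  68  68  62  43  43  63
  69  71  71  71  70  70  70  71  70  70  71  70  70  70  71  71  77  85
  76  73  73  72  73  72  69  66  83  90  96  97  95  91  91  91  89  88
  89  89  88  88  91  92  91  82  64  57  57  55  55  56  66  69  69  69
  67  64  62  63  66  72  90 114 126 127 128 127 127]
```

View pics/c2.png

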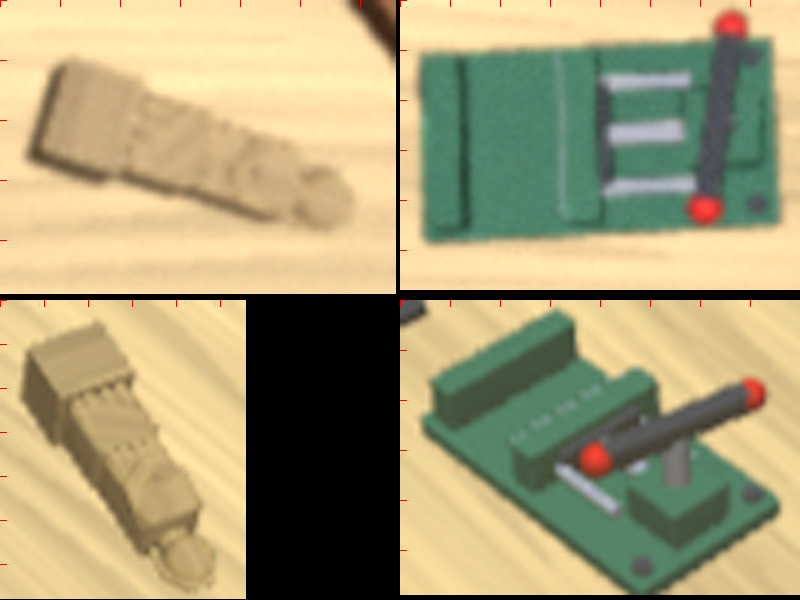

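Run:
```python
from h import *
T=lambda u,v:(340+u/6-.4,190+v/6-.4)
S=lambda u,v:(336+u/4.4-.4,256+(v-300)/4.4-.4)
print('top block',[onz('top',T(*p),.048)[:2].round(4) for p in[(62,60),(143,82),(118,175),(40,152)]])
print('side block',[onz('side',S(*p),.048)[:2].round(4) for p in[(22,347),(100,322),(135,375),(68,398)]])
print('head',onz('top',T(323,198),.02)[:2],onz('side',S(190,560),.02)[:2])
G=lambda u,v:(85+u/4.4-.4,215+(v-235)/4.4-.4)
for n,p in dict(gripL=(100,420),gripR=(146,420),gend=(120,497),barT=(140,297),barB=(140,338),noz=(291,315),trigR=(190,400),trigEnd=(180,450),gl2=(103,360),gr2=(146,360)).items():
    print(n,onz('top',G(*p),.118 if n[0]=='g' else .12 if n[0]=='b' else .105).round(4))
t=cv2.imread('pics/top0.png');H=cv2.cvtColor(t,cv2.COLOR_BGR2HSV)
k=cv2.inRange(H,(100,120,30),(125,255,255))
for r in range(228,284,4):
    c=np.where(k[r,90:145])[0]+90; rr=np.where(cv2.inRange(H,(0,150,50),(8,255,255))[r,100:140])[0]+100
    print(r,c.min() if len(c) else 0,c.max() if len(c) else 0,rr[[0,-1]] if len(rr) else '')
s=cv2.imread('pics/side0.png')
o=np.clip(crop(s,135,130,80,55,10)*1.8,0,255).astype(np.uint8);cv2.imwrite('pics/c3.png',o)
print(R.from_rotvec(read_state()['orientation']).as_matrix().round(3))
```

```text
top block [array([ 0.5821, -0.2853]), array([ 0.5725, -0.3238]), array([ 0.5279, -0.3118]), array([ 0.5379, -0.2749])]
side block [array([ 0.5365, -0.2708]), array([ 0.5835, -0.286 ]), array([ 0.5706, -0.3249]), array([ 0.5305, -0.3124])]
head [ 0.52268497 -0.41617607] [ 0.52065617 -0.41527832]
gripL [0.4024 0.3668 0.118 ]
gripR [0.403  0.3395 0.118 ]
gend [0.3571 0.3519 0.118 ]
barT [0.4764 0.3474 0.12  ]
barB [0.4518 0.3457 0.12  ]
noz [0.4691 0.2597 0.105 ]
trigR [0.4161 0.3176 0.105 ]
trigEnd [0.386  0.3217 0.105 ]
gl2 [0.4382 0.3675 0.118 ]
gr2 [0.4388 0.3419 0.118 ]
228 115 126 
232 105 125 
236 105 124 
240 109 118 
244 109 118 [124 127]
248 108 117 [124 127]
252 108 117 [124 127]
256 108 117 [124 127]
260 108 116 [124 127]
264 108 116 
268 108 116 
272 108 116 
276 0 0 
280 0 0 
[[-0.95   0.312 -0.001]
 [ 0.312  0.95  -0.002]
 [ 0.    -0.002 -1.   ]]
```

View pics/c3.png

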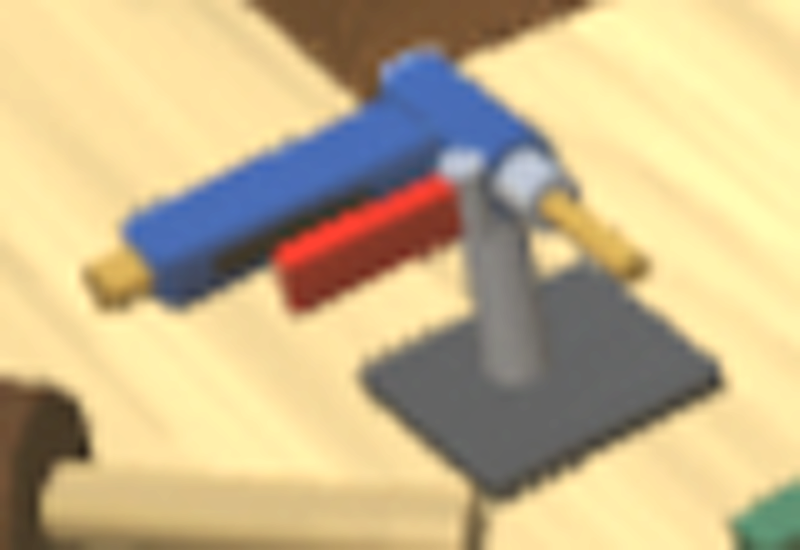

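```bash
cat >> h.py <<'E'
C=np.cos;Sn=np.sin
def Rz(yaw,lean,ld):
    """tool y horizontal at yaw; body leans by 'lean' from vertical, towards side ld=+-1 of (up x y)"""
    y=np.array([C(yaw),Sn(yaw),0]); side=np.cross([0,0,1],y)*ld
    z=-(np.array([0,0,1])*C(lean)+side*Sn(lean))
    return R.from_matrix(np.c_[np.cross(y,z),y,z])
def cur():
    s=read_state(); return s['tool_pos'],R.from_rotvec(s['orientation'])
def plan(*wps,start=None):
    """wps: (grasp point, R); rows relative to previous waypoint"""
    p,r=start or cur()
    for g,r1 in wps:
        p1=np.array(g)+r1.apply([0,0,.019])
        sh=r.inv().apply(p1-p); tu=(r.inv()*r1).as_rotvec()
        print((sh/.5).round(3).tolist(),(tu/(np.pi/2)).round(3).tolist(),'rows',np.ceil(max(np.linalg.norm(sh)/.0625,np.degrees(np.linalg.norm(tu))/10.7)).astype(int))
        p,r=p1,r1
FZ=np.array([-.267,-.964]); FB=np.array([.5552,-.2987]); YF=np.arctan2(-.267,.964)
E
python3 - <<'E'
from h import *
# body leans towards fig z (=head); up x toolY = (.267,.964) -> ld=-1
down=Rz(YF,0,1); RL=Rz(YF,np.pi/4,-1)
G=FB+FZ*.078
print(G,RL.as_matrix().round(2))
n=np.array([*(FZ*.707),.707])
plan(([.40,.25,.32],Rz(.6,0,1)),([.52,-.05,.32],Rz(0,0,1)),([*G,.25],down),([*(G+FZ*.06),.17],RL),([*(G+FZ*.03),.054],RL),([*G,.024],RL))
E
```

```text
[ 0.534374 -0.373892] [[ 0.19  0.96  0.19]
 [ 0.68 -0.27  0.68]
 [ 0.71  0.   -0.71]]
[-0.604, -0.474, -0.166] [-0.001, 0.0, 0.416] rows 7
[-0.631, -0.141, 0.0] [0.0, 0.0, 0.382] rows 6
[-0.648, 0.029, 0.14] [0.0, 0.0, 0.172] rows 6
[-0.093, -0.0, 0.149] [-0.0, 0.5, -0.0] rows 5
[-0.122, 0.0, 0.206] [0.0, 0.0, 0.0] rows 2
[0.0, -0.0, 0.085] [0.0, 0.0, 0.0] rows 1
```

```bash
python3 -m crank '[[[1,-0.12,-0.09,-0.1,0,0,0.08],[1,-0.24,-0.18,-0.16,0,0,0.16],[1,-0.36,-0.27,-0.16,0,0,0.25],[1,-0.45,-0.36,-0.16,0,0,0.33],[1,-0.52,-0.4,-0.16,0,0,0.41]]]' 55
python3 - <<'E'
from h import *
down=Rz(YF,0,1); RL=Rz(YF,np.pi/4,-1)
G=FB+FZ*.078
plan(([.52,-.05,.3],Rz(-.05,0,1)),([*G,.25],down),([*(G+FZ*.06),.17],RL)); print(read_state()['q'].round(2))
E
```

```text
t: 0.72
tool_pos: [0.3534, 0.3239, 0.2973]
orientation: [1.458, 2.782, 0.001]
force: [0.3, -0.8, -0.1]
opening: 0.0932
gripper_force: 0.0
[-0.805, -0.152, 0.033] [0.0, -0.0, 0.417] rows 7
[-0.646, 0.061, 0.1] [0.0, 0.0, 0.14] rows 6
[-0.093, -0.0, 0.149] [-0.0, 0.5, -0.0] rows 5
[ 0.63 -0.22  1.69 -0.    1.67  0.03]
```

```bash
python3 -m crank '[[[1,-0.12,-0.02,0,0,0,0.08],[1,-0.24,-0.04,0,0,0,0.16],[1,-0.36,-0.06,0,0,0,0.25],[1,-0.48,-0.08,0,0,0,0.33],[1,-0.6,-0.11,0,0,0,0.41]]]'
python3 - <<'E'
from h import *
down=Rz(YF,0,1); RL=Rz(YF,np.pi/4,-1)
G=FB+FZ*.078
plan(([*G,.25],down),([*(G+FZ*.06),.17],RL)); print(read_state()['q'].round(2))
E
```

```text
t: 1.35
tool_pos: [0.4797, 0.0462, 0.2968]
orientation: [-2.264, -2.177, 0.0]
force: [0.3, 0.8, 0.4]
opening: 0.0931
gripper_force: 0.0
[-0.835, 0.142, 0.132] [-0.0, -0.0, 0.147] rows 7
[-0.093, -0.0, 0.149] [-0.0, 0.5, -0.0] rows 5
[-0.01 -0.21  1.68  0.    1.67  0.03]
```

```bash
python3 -m crank '[[[1,-0.12,0.02,0.02,0,0,0.03],[1,-0.24,0.04,0.04,0,0,0.06],[1,-0.36,0.06,0.06,0,0,0.09],[1,-0.48,0.08,0.08,0,0,0.12],[1,-0.6,0.1,0.09,0,0,0.147]]]'
python3 - <<'E'
from h import *
down=Rz(YF,0,1); RL=Rz(YF,np.pi/4,-1)
G=FB+FZ*.078
plan(([*(G+FZ*.06),.17],RL),([*(G+FZ*.03),.054],RL),([*G,.024],RL)); print(read_state()['q'].round(2))
E
```

```text
t: 1.98
tool_pos: [0.5183, -0.2552, 0.251]
orientation: [-2.497, -1.904, 0.001]
force: [1.5, 0.5, -0.5]
opening: 0.0932
gripper_force: 0.0
[-0.314, 0.094, 0.189] [-0.001, 0.5, 0.001] rows 5
[-0.122, 0.0, 0.206] [0.0, 0.0, 0.0] rows 2
[0.0, -0.0, 0.085] [0.0, 0.0, 0.0] rows 1
[-0.55  0.06  1.5   0.    1.58 -0.28]
```

```bash
python3 -m crank '[[[1,-0.06,0.02,0.03,0,0.1,0],[1,-0.12,0.04,0.06,0,0.2,0],[1,-0.18,0.06,0.1,0,0.3,0],[1,-0.25,0.08,0.14,0,0.4,0],[1,-0.314,0.094,0.189,0,0.5,0]]]'
python3 - <<'E'
from h import *
down=Rz(YF,0,1); RL=Rz(YF,np.pi/4,-1)
G=FB+FZ*.078
plan(([*(G+FZ*.03),.054],RL),([*G,.024],RL)); print(read_state()['q'].round(2))
print(proj('top',[*G,.024]))
im=shot('top'); s=shot('side')
o=np.hstack([crop(im,330,180,80,90,5),crop(s,320,220,80,90,5)]);cv2.imwrite('pics/c4.png',np.clip(o*1.5,0,255).astype(np.uint8))
E
```

```text
t: 2.6
tool_pos: [0.5227, -0.4192, 0.158]
orientation: [-2.016, -1.541, -0.841]
force: [1.6, 0.7, 0.7]
opening: 0.0931
gripper_force: 0.0
[-0.124, -0.002, 0.208] [-0.0, -0.002, 0.003] rows 2
[0.0, -0.0, 0.085] [0.0, 0.0, 0.0] rows 1
[-1.05  0.84  0.88  0.58  1.97 -0.7 ]
[379.12538248 218.04798377]
```

View pics/c4.png

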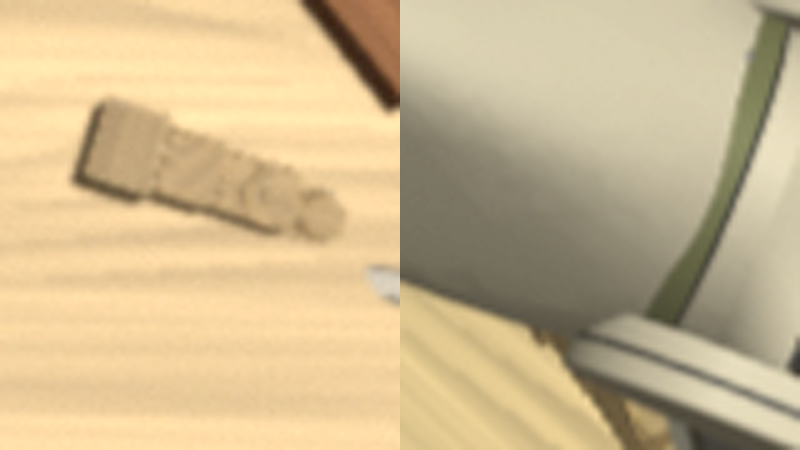

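```bash
python3 - <<'E'
from h import *
p,r=cur()
for k in(-.05,.05): print(proj('top',p+r.apply([0,k,0])))
E
python3 -m crank '[[[1,-0.03,0,0.05,0,0,0],[1,-0.06,0,0.1,0,0,0],[1,-0.09,0,0.15,0,0,0],[1,-0.124,-0.002,0.208,0,0,0],[1,-0.124,-0.002,0.208,0,0,0]]]'
python3 - <<'E'
from h import *
RL=Rz(YF,np.pi/4,-1)
G=FB+FZ*.078
plan(([*G,.024],RL))
im=shot('top'); o=crop(im,330,180,110,90,7);cv2.imwrite('pics/c5.png',np.clip(o*1.5,0,255).astype(np.uint8))
E
```

```text
[400.1923381  238.31929314]
[409.43722314 202.66631863]
t: 3.32
tool_pos: [0.529, -0.3859, 0.0386]
orientation: [-2.014, -1.539, -0.834]
force: [-0.2, -0.4, 0.1]
opening: 0.0933
gripper_force: 0.0
[-0.003, 0.004, 0.077] [-0.004, -0.001, 0.001] rows 1
```

View pics/c5.png

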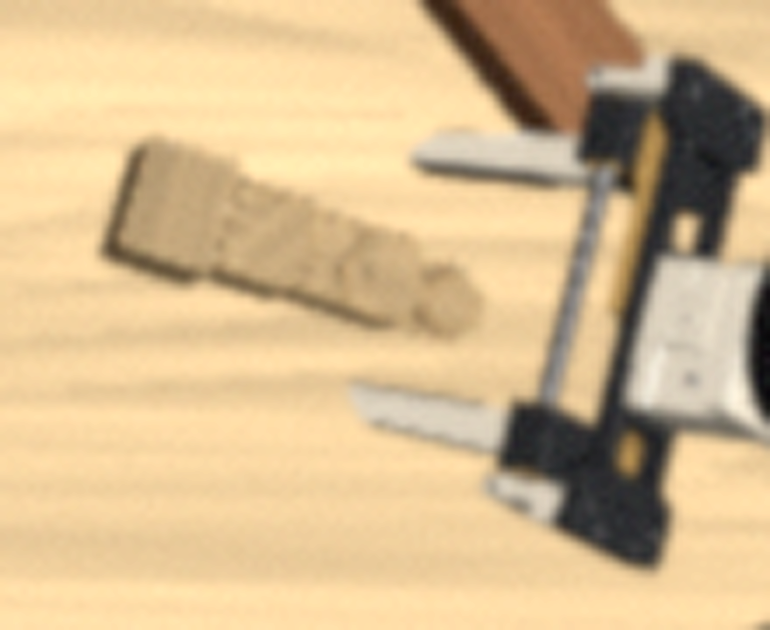

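Run:
```python
from h import *
t=cv2.imread('pics/top0.png');H=cv2.cvtColor(t,cv2.COLOR_BGR2HSV)
k=cv2.inRange(H[150:205,380:428],(0,90,20),(14,255,160))
c=max(cv2.findContours(k,0,2)[0],key=cv2.contourArea);b=cv2.boxPoints(cv2.minAreaRect(c))+[380,150]
B=np.array([onz('top',q,.045)for q in b]);print(b.round(),B.round(3))
RL=Rz(YF,np.pi/4,-1);G=np.array([*(FB+FZ*.078),.024])
for q in B: print('blank corner in tool frame (from grasp)',RL.inv().apply(q-G).round(3))
```

```text
[[380. 168.]
 [396. 155.]
 [424. 190.]
 [408. 203.]] [[ 0.678 -0.374  0.045]
 [ 0.716 -0.42   0.045]
 [ 0.615 -0.498  0.045]
 [ 0.578 -0.452  0.045]]
blank corner in tool frame (from grasp) [0.042 0.138 0.012]
blank corner in tool frame (from grasp) [ 0.018  0.187 -0.012]
blank corner in tool frame (from grasp) [-0.055  0.111 -0.084]
blank corner in tool frame (from grasp) [-0.03   0.063 -0.06 ]
```

Run:
```python
from h import *
B=np.array([[.678,-.374,.045],[.716,-.42,.045],[.615,-.498,.045],[.578,-.452,.045]])
for L in(25,30,35):
  RL=Rz(YF,np.radians(L),-1);G=np.array([*(FB+FZ*.074),.024])
  pts=np.array([B[i]+(B[(i+1)%4]-B[i])*f for i in range(4) for f in np.linspace(0,1,60)])
  q=RL.inv().apply(pts-G);d=np.c_[abs(q[:,0])-.0375,abs(q[:,1])-.094,q[:,2]+.065].max(1)*1  # z: body for z<-.065
  print(L,d.min().round(4),q[d.argmin()].round(3))
L=30;RL=Rz(YF,np.radians(L),-1);b=np.array([*(FZ*Sn(np.radians(L))),C(np.radians(L))])
plan((G+b*.05,RL),(G,RL))
```

```text
25 0.0166 [-0.054  0.065 -0.048]
30 0.0121 [-0.05   0.065 -0.053]
35 0.0078 [-0.045  0.066 -0.057]
[0.018, 0.002, -0.011] [-0.003, -0.167, 0.002] rows 2
[0.0, -0.0, 0.1] [0.0, 0.0, 0.0] rows 1
```

```bash
python3 -m crank '[[[1,0.02,0.002,-0.03,0,-0.06,0],[1,0.02,0.002,-0.02,0,-0.12,0],[1,0.018,0.002,-0.013,0,-0.167,0],[1,0.018,0.002,-0.013,0,-0.167,0],[1,0.018,0.002,-0.013,0,-0.167,0]]]'
python3 -m crank '[[[1,0,0,0.04,0,0,0],[1,0,0,0.08,0,0,0],[1,0,0,0.096,0,0,0],[1,0,0,0.096,0,0,0],[1,0,0,0.096,0,0,0]]]'
python3 - <<'E'
from h import *
G=np.array([*(FB+FZ*.074),.025]);plan((G,Rz(YF,np.radians(30),-1)))
E
```

```text
t: 4.0
tool_pos: [0.5315, -0.3877, 0.0529]
orientation: [-2.197, -1.679, -0.59]
force: [0.2, -0.4, -0.3]
opening: 0.0935
gripper_force: 0.0
t: 4.62
tool_pos: [0.5377, -0.3642, 0.0101]
orientation: [-2.197, -1.679, -0.588]
force: [-0.9, 0.5, 0.5]
opening: 0.0929
gripper_force: 0.0
[0.004, -0.001, 0.006] [-0.001, 0.001, 0.003] rows 1
```

```bash
python3 -m crank '[[[-1,0,0,0,0,0,0],[-1,0,0,0,0,0,0],[-1,0,0,0,0,0,0],[-1,0,0,0,0,0,0],[-1,0,0,0,0,0,0]]]' 50
python3 -m crank '[[[-1,0,0,0,0,0,0],[-1,0,0,0,0,0,0],[-1,0,0,0,0,0,0],[-1,0,0,0,0,0,0],[-1,0,0,0,0,0,0]]]' 50
```

```text
t: 5.25
tool_pos: [0.5374, -0.3638, 0.0097]
orientation: [-2.197, -1.678, -0.588]
force: [0.4, -0.0, 0.1]
opening: 0.0477
gripper_force: 0.0
t: 5.88
tool_pos: [0.5374, -0.3638, 0.0096]
orientation: [-2.197, -1.678, -0.588]
force: [-0.9, 0.3, 0.1]
opening: 0.0356
gripper_force: 50.0
```

```bash
cat >> h.py <<'E'
def fR(yawfront):  # standing figure
    return R.from_euler('z',yawfront)
def tool_for(foot,Rf,rel):  # -> grasp point, R
    rp,rr=rel; r=Rf*rr; p=np.array(foot)+Rf.apply(rp); return p-r.apply([0,0,.019]),r
E
python3 - <<'E'
from h import *
p,r=cur()
y=r.apply([0,1,0]);yaw=np.arctan2(y[1],y[0]);fz=np.array([Sn(yaw),-C(yaw)]);print('yaw',yaw)
Rl=R.from_matrix(np.c_[[0,0,1],[-C(yaw),-Sn(yaw),0],[*fz,0]])
# foot: along axis from FB-FZ*.02, lateral centred between fingers
F0=FB-FZ*.02; g=p-r.apply([0,0,.019])
lat=(F0-g[:2])@y[:2]; print('lat err',lat); F0=np.array([*(F0-lat*y[:2]),.024])
rel=(Rl.inv().apply(p-F0),Rl.inv()*r); np.savez('rel.npz',p=rel[0],r=rel[1].as_rotvec()); print(rel[0])
g=p-r.apply([0,0,.019])
P=np.array([.5265,-.1277]);yf=np.radians(115)
tf=tool_for([*P,.012+.08],fR(yf),rel); tf2=tool_for([*P,.012+.02],fR(yf),rel)
mid=([.53,-.25,.27],Rz(.1,0,1))
plan((g+[-.01,0,.16],r),mid,tf,tf2)
print(tf[0],tf[1].as_matrix().round(2))
E
```

```text
yaw -0.2659628598096546
lat err 0.0001569035769253444
[-1.43563213e-02  1.42960916e-06  8.74622051e-02]
[0.155, -0.019, -0.28] [0.0, 0.0, 0.0] rows 3
[0.273, -0.055, -0.031] [0.061, -0.329, -0.228] rows 4
[0.217, 0.027, 0.143] [-0.112, -0.66, -0.194] rows 6
[0.104, 0.0, 0.06] [0.0, 0.0, 0.0] rows 1
[ 0.52561113 -0.12579381  0.18895339] [[-0.21  0.91  0.37]
 [ 0.45  0.42 -0.79]
 [-0.87  0.   -0.5 ]]
```

```bash
python3 -m crank '[[[-1,0.03,0,-0.05,0,0,0],[-1,0.07,-0.01,-0.12,0,0,0],[-1,0.11,-0.01,-0.2,0,0,0],[-1,0.155,-0.019,-0.28,0,0,0],[-1,0.155,-0.019,-0.28,0,0,0]]]' 60
python3 -m crank '[[[-1,0.05,-0.01,0,0.01,-0.07,-0.05],[-1,0.11,-0.02,0,0.02,-0.14,-0.1],[-1,0.17,-0.03,-0.01,0.04,-0.21,-0.15],[-1,0.23,-0.045,-0.02,0.05,-0.28,-0.2],[-1,0.273,-0.055,-0.031,0.061,-0.329,-0.228]]]'
python3 - <<'E'
from h import *
z=np.load('rel.npz');rel=(z['p'],R.from_rotvec(z['r']))
P=np.array([.5265,-.1277]);yf=np.radians(115)
plan(tool_for([*P,.092],fR(yf),rel))
print(read_state()['q'].round(2),read_state()['opening'])
E
```

```text
t: 6.5
tool_pos: [0.5291, -0.3661, 0.1749]
orientation: [-2.202, -1.685, -0.59]
force: [0.3, -1.2, -1.5]
opening: 0.0357
gripper_force: 60.0
t: 7.12
tool_pos: [0.53, -0.2484, 0.2511]
orientation: [2.102, 2.333, -0.003]
force: [0.4, -0.3, -1.6]
opening: 0.0356
gripper_force: 60.0
[0.214, 0.028, 0.143] [-0.111, -0.659, -0.191] rows 6
[-0.52  0.08  1.48 -0.    1.58 -0.63] 0.035573449065584524
```

```bash
python3 -m crank '[[[-1,0.05,0.01,-0.02,-0.02,-0.11,-0.03],[-1,0.1,0.01,-0.01,-0.04,-0.22,-0.06],[-1,0.14,0.02,0.02,-0.06,-0.33,-0.095],[-1,0.18,0.024,0.06,-0.075,-0.44,-0.13],[-1,0.2,0.026,0.11,-0.093,-0.55,-0.16]]]'
python3 - <<'E'
from h import *
z=np.load('rel.npz');rel=(z['p'],R.from_rotvec(z['r']))
P=np.array([.5265,-.1277]);yf=np.radians(115)
plan(tool_for([*P,.092],fR(yf),rel),tool_for([*P,.032],fR(yf),rel))
print(read_state()['q'].round(2),read_state()['tool_pos'])
E
```

```text
t: 7.75
tool_pos: [0.5334, -0.1474, 0.196]
orientation: [1.315, 1.928, -0.585]
force: [-0.3, -1.2, -1.4]
opening: 0.0355
gripper_force: 60.0
[0.034, 0.002, 0.011] [-0.016, -0.108, -0.032] rows 1
[0.104, 0.0, 0.06] [0.0, 0.0, 0.0] rows 1
[ 0.16 -0.19  2.1  -0.95  1.17  0.16] [ 0.53343765 -0.14736849  0.19602104]
```

```bash
python3 -m crank '[[[-1,0.017,0.001,0.005,-0.008,-0.054,-0.016],[-1,0.034,0.002,0.011,-0.016,-0.108,-0.032],[-1,0.034,0.002,0.011,-0.016,-0.108,-0.032],[-1,0.034,0.002,0.011,-0.016,-0.108,-0.032],[-1,0.034,0.002,0.011,-0.016,-0.108,-0.032]]]'
python3 - <<'E'
from h import *
z=np.load('rel.npz');rel=(z['p'],R.from_rotvec(z['r']))
P=np.array([.5265,-.1277]);yf=np.radians(115)
plan(tool_for([*P,.032],fR(yf),rel),tool_for([*P,.014],fR(yf),rel))
print(read_state()['q'].round(2))
s=shot('side');t=shot('top')
o=np.hstack([crop(s,255,170,100,120,4),crop(t,245,170,100,120,4)]);cv2.imwrite('pics/c6.png',np.clip(o*1.4,0,255).astype(np.uint8))
F=np.array([*P,.092]);
for k in(.0,.04,.155): print(k,proj('side',F+[0,0,k]),proj('top',F+[0,0,k]))
E
```

```text
t: 8.38
tool_pos: [0.5326, -0.1429, 0.1811]
orientation: [1.175, 1.829, -0.673]
force: [0.4, -0.1, -1.5]
opening: 0.036
gripper_force: 60.0
[0.109, 0.002, 0.059] [-0.003, -0.003, -0.003] rows 1
[0.031, 0.0, 0.018] [0.0, 0.0, 0.0] rows 1
[ 0.25 -0.1   2.16 -1.16  1.19  0.36]
0.0 [299.83606218 223.8502459 ] [295.29488869 215.68857013]
0.04 [300.26172873 212.69145852] [296.34707309 213.80125191]
0.155 [301.60536332 177.46827175] [299.75735252 207.68418488]
```

View pics/c6.png

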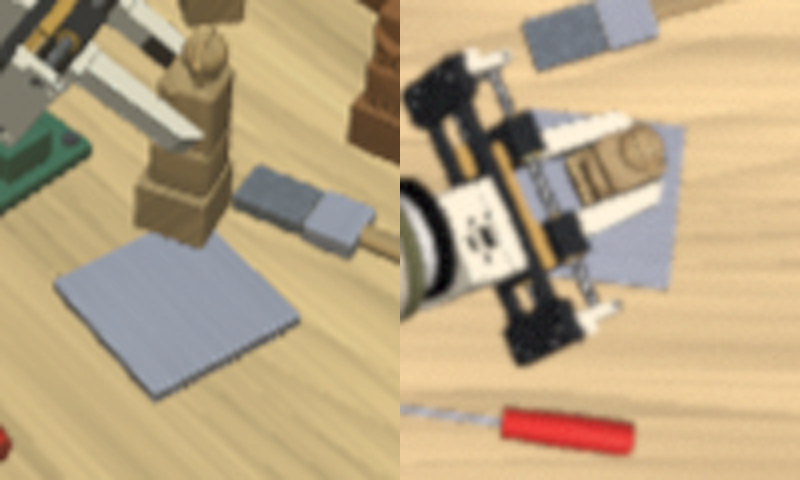

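```bash
python3 -m crank '[[[-1,0.03,0,0.016,0,0,0],[-1,0.06,0,0.034,0,0,0],[-1,0.09,0,0.05,0,0,0],[-1,0.109,0.002,0.059,-0.002,-0.002,-0.002],[-1,0.109,0.002,0.059,-0.002,-0.002,-0.002]]]'
python3 -m crank '[[[-1,0.005,0,0.003,0,0,0],[-1,0.01,0,0.006,0,0,0],[-1,0.015,0,0.0085,0,0,0],[-1,0.02,0,0.0115,0,0,0],[-1,0.024,0,0.014,0,0,0]]]'
python3 -c "
from h import *
z=np.load('rel.npz');rel=(z['p'],R.from_rotvec(z['r']))
plan(tool_for([.5265,-.1277,.012],fR(np.radians(115)),rel))"
```

```text
t: 9.1
tool_pos: [0.5315, -0.1406, 0.1174]
orientation: [1.166, 1.831, -0.677]
force: [0.5, -0.2, -1.9]
opening: 0.0354
gripper_force: 60.0
t: 9.72
tool_pos: [0.5318, -0.1405, 0.1038]
orientation: [1.166, 1.83, -0.676]
force: [-0.9, 0.4, -2.0]
opening: 0.0357
gripper_force: 60.0
[0.007, 0.001, 0.005] [-0.001, -0.001, 0.001] rows 1
```

```bash
python3 -m crank '[[[-1,0.0015,0,0.001,0,0,0],[-1,0.003,0,0.002,0,0,0],[-1,0.0045,0,0.0027,0,0,0],[-1,0.006,0,0.0035,0,0,0],[-1,0.006,0,0.0035,0,0,0]]]'
python3 -m crank '[[[-1,0.0003,0,0.0002,0,0,0],[-1,0.0006,0,0.0004,0,0,0],[-1,0.0009,0,0.0005,0,0,0],[-1,0.0012,0,0.0007,0,0,0],[-1,0.0012,0,0.0007,0,0,0]]]'
```

```text
t: 10.35
tool_pos: [0.5318, -0.1405, 0.1004]
orientation: [1.166, 1.83, -0.676]
force: [-0.2, -0.7, -1.3]
opening: 0.0355
gripper_force: 60.0
t: 10.98
tool_pos: [0.532, -0.1405, 0.1003]
orientation: [1.166, 1.829, -0.676]
force: [-3.3, 3.1, 5.2]
opening: 0.0356
gripper_force: 60.0
```

```bash
python3 -m crank '[[[-0.1,0,0,0,0,0,0],[0,0,0,0,0,0,0],[0.2,0,0,0,0,0,0],[0.6,0,0,0,0,0,0],[1,0,0,0,0,0,0]]]'
python3 -m crank '[[[1,0,0,0,0,0,0],[1,0,0,0,0,0,0],[1,0,0,0,0,0,0],[1,0,0,0,0,0,0],[1,0,0,0,0,0,0]]]'
python3 - <<'E'
from h import *
F=np.array([.5265,-.1277,.012]); tilt=read_state()
g,r=cur(); g=g-r.apply([0,0,.019])
back=-r.apply([0,0,1])
yd=np.arctan2(*r.apply([0,1,0])[[1,0]]);print(yd)
top=Rz(yd,0,1)
plan((g+back*.09,r),(g+back*.12+[0,0,.08],Rz(yd,np.radians(30),1)),([F[0],F[1],.26],top))
s=shot('side');t=shot('top')
o=np.hstack([crop(s,255,170,100,120,4),crop(t,245,170,100,120,4)]);cv2.imwrite('pics/c7.png',np.clip(o*1.4,0,255).astype(np.uint8))
E
```

```text
t: 11.6
tool_pos: [0.5318, -0.1405, 0.0997]
orientation: [1.166, 1.83, -0.676]
force: [-0.4, 0.2, -1.3]
opening: 0.0716
gripper_force: 0.0
t: 12.22
tool_pos: [0.5318, -0.1405, 0.0998]
orientation: [1.166, 1.83, -0.675]
force: [0.2, 0.1, 0.4]
opening: 0.093
gripper_force: 0.0
0.4348895437034709
[-0.0, 0.0, -0.18] [0.0, 0.0, 0.0] rows 2
[-0.12, -0.0, -0.145] [-0.001, 0.333, 0.001] rows 3
[-0.176, 0.001, 0.083] [0.0, 0.333, 0.0] rows 3
```

View pics/c7.png

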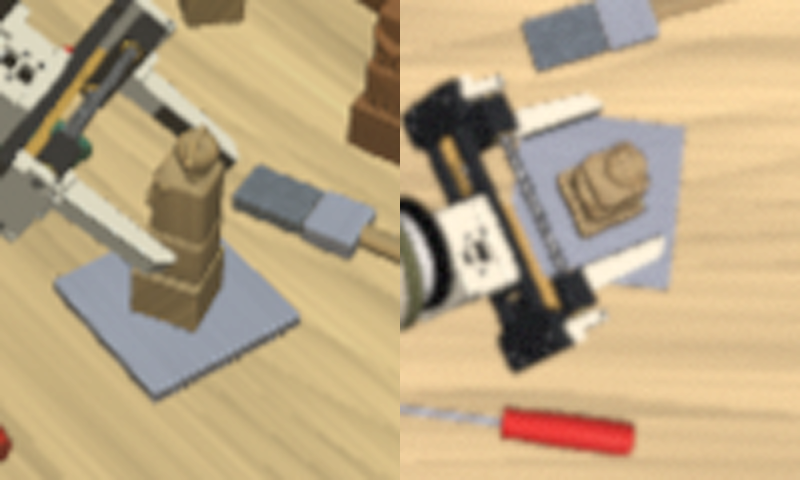

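```bash
python3 -m crank '[[[1,0,0,-0.06,0,0,0],[1,0,0,-0.12,0,0,0],[1,0,0,-0.18,0,0,0],[1,0,0,-0.18,0,0,0],[1,0,0,-0.18,0,0,0]]]'
python3 -m crank '[[[1,-0.04,0,-0.05,0,0.08,0],[1,-0.08,0,-0.1,0,0.17,0],[1,-0.12,0,-0.145,0,0.25,0],[1,-0.12,0,-0.145,0,0.333,0],[1,-0.12,0,-0.145,0,0.333,0]]]'
python3 -m crank '[[[1,-0.05,0,0.01,0,0.08,0],[1,-0.1,0,0.03,0,0.17,0],[1,-0.15,0,0.06,0,0.25,0],[1,-0.176,0,0.083,0,0.333,0],[1,-0.176,0,0.083,0,0.333,0]]]'
python3 - <<'E'
from h import *
F=np.array([.5265,-.1277,.012]);yd=.435
fr=np.array([C(yd+np.pi/2),Sn(yd+np.pi/2)])
plan(([*(F[:2]-.005*fr),.262],Rz(yd,0,1)),([*(F[:2]-.005*fr),.112],Rz(yd,0,1)))
print(read_state()['q'].round(2))
t=shot('top','t8.png');s=shot('side','s8.png')
o=np.hstack([crop(s,255,170,100,120,4),crop(t,245,170,100,120,4)]);cv2.imwrite('pics/c8.png',np.clip(o*1.4,0,255).astype(np.uint8))
E
```

```text
t: 12.95
tool_pos: [0.4992, -0.07, 0.1445]
orientation: [1.166, 1.831, -0.675]
force: [-1.1, 0.0, -0.2]
opening: 0.0931
gripper_force: 0.0
t: 13.58
tool_pos: [0.4865, -0.0424, 0.2347]
orientation: [1.444, 2.249, -0.386]
force: [-0.5, -0.2, -0.4]
opening: 0.0931
gripper_force: 0.0
t: 14.2
tool_pos: [0.5246, -0.1309, 0.2365]
orientation: [-1.694, -2.636, 0.01]
force: [0.2, -0.3, -1.2]
opening: 0.0929
gripper_force: 0.0
[-0.006, 0.006, -0.013] [-0.006, -0.002, -0.004] rows 1
[0.0, 0.0, 0.3] [0.0, 0.0, 0.0] rows 3
[-0.34 -0.03  1.62 -0.    1.56 -0.76]
```

View pics/c8.png

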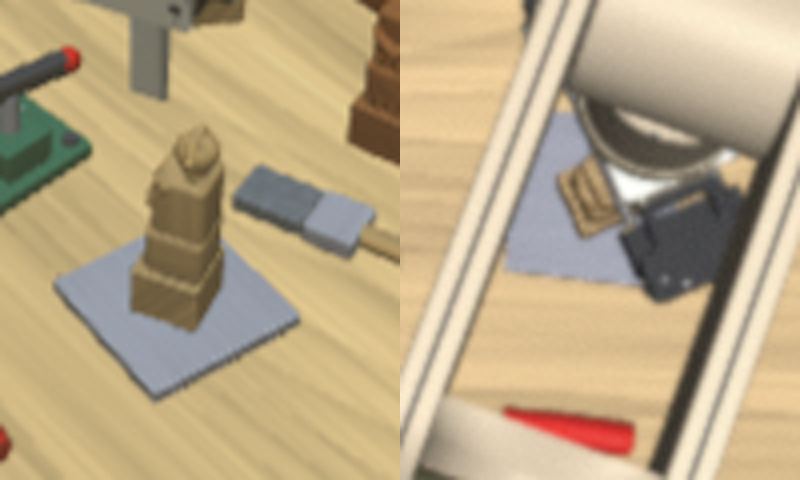

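Run:
```python
from h import *
q=[onz('side',(255+u/4-.4,170+v/4-.4),.012)[:2] for u,v in((132,306),(193,330),(222,287))]
print(np.round(q,4),'centre',(q[0]+q[2])/2,'edges',[np.degrees(np.arctan2(*(b-a)[::-1])) for a,b in zip(q,q[1:])],[np.linalg.norm(b-a) for a,b in zip(q,q[1:])])
print('exp yaws',np.degrees(.435),np.degrees(.435)-90)
```

```text
[[ 0.4996 -0.1119]
 [ 0.517  -0.1539]
 [ 0.5575 -0.1377]] centre [ 0.52854706 -0.1248008 ] edges [np.float64(-67.48344441665598), np.float64(21.793615861476987)] [np.float64(0.0454178814918076), np.float64(0.04370300230640411)]
exp yaws 24.92366408819081 -65.0763359118092
```

```bash
python3 -m crank '[[[1,-0.008,0.01,0.03,-0.006,-0.002,-0.004],[1,-0.008,0.01,0.1,-0.006,-0.002,-0.004],[1,-0.008,0.01,0.18,-0.006,-0.002,-0.004],[1,-0.008,0.01,0.25,-0.006,-0.002,-0.004],[1,-0.008,0.01,0.285,-0.006,-0.002,-0.004]]]'
python3 -m crank '[[[-1,0,0,0,0,0,0],[-1,0,0,0,0,0,0],[-1,0,0,0,0,0,0],[-1,0,0,0,0,0,0],[-1,0,0,0,0,0,0]]]' 30
python3 -m crank '[[[-1,0,0,0,0,0,0],[-1,0,0,0,0,0,0],[-1,0,0,0,0,0,0],[-1,0,0,0,0,0,0],[-1,0,0,0,0,0,0]]]' 40
python3 -c "
from h import *
p,r=cur();print(p-r.apply([0,0,.019]),r.as_matrix().round(3))"
```

```text
t: 14.92
tool_pos: [0.5306, -0.1278, 0.0957]
orientation: [1.676, 2.652, 0.004]
force: [1.0, -0.5, 0.7]
opening: 0.0931
gripper_force: 0.0
t: 15.55
tool_pos: [0.5326, -0.1298, 0.0991]
orientation: [1.678, 2.647, 0.007]
force: [0.5, -0.6, 0.4]
opening: 0.0478
gripper_force: 0.0
t: 16.18
tool_pos: [0.5323, -0.1298, 0.0988]
orientation: [1.678, 2.648, 0.006]
force: [-1.8, -0.0, 4.0]
opening: 0.0358
gripper_force: 40.0
[ 0.53212222 -0.12974955  0.1177765 ] [[-0.427  0.904  0.008]
 [ 0.904  0.427 -0.   ]
 [-0.004  0.007 -1.   ]]
```

```bash
cat >> h.py <<'E'
VY=np.array([-.0763,.997]);VX=np.array([.997,.0763]);VO=np.array([.5129,.1658])
E
python3 - <<'E'
from h import *
p,r=cur();g=p-r.apply([0,0,.019])
r1=R.from_euler('z',.076-np.arctan2(*r.apply([0,1,0])[[1,0]]))*r; np.save('rv.npy',r1.as_rotvec())
T=VO+(.0007-.005)*VY;print(T)
plan((g+[0,0,.12],r),([*T,.24],r1),([*T,.18],r1),([*T,.14],r1))
E
```

```text
[0.51322809 0.1615129 ]
[-0.001, 0.002, -0.24] [0.0, 0.0, 0.0] rows 2
[0.543, 0.215, -0.005] [0.001, -0.002, 0.232] rows 5
[0.0, -0.001, 0.12] [0.0, 0.0, 0.0] rows 1
[0.0, -0.001, 0.08] [0.0, 0.0, 0.0] rows 1
```

```bash
python3 -m crank '[[[-1,0,0,-0.03,0,0,0],[-1,0,0,-0.1,0,0,0],[-1,0,0.001,-0.18,0,0,0],[-1,-0.001,0.002,-0.24,0,0,0],[-1,-0.001,0.002,-0.24,0,0,0]]]' 50
python3 -m crank '[[[-1,0.07,0.03,0,0,0,0.03],[-1,0.17,0.07,0,0,0,0.07],[-1,0.27,0.11,0,0,0,0.12],[-1,0.37,0.15,0,0,0,0.16],[-1,0.46,0.185,0,0,0,0.2]]]'
python3 - <<'E'
from h import *
r1=R.from_rotvec(np.load('rv.npy'));T=VO+(.0007-.005)*VY
plan(([*T,.24],r1),([*T,.18],r1),([*T,.14],r1))
E
```

```text
t: 16.8
tool_pos: [0.5343, -0.1301, 0.2222]
orientation: [1.675, 2.643, 0.009]
force: [0.3, 0.3, -1.5]
opening: 0.0359
gripper_force: 50.0
t: 17.42
tool_pos: [0.5166, 0.1196, 0.2165]
orientation: [2.075, 2.353, 0.006]
force: [-0.2, -0.4, -1.9]
opening: 0.0353
gripper_force: 50.0
[0.084, 0.004, -0.009] [-0.001, -0.002, 0.031] rows 1
[0.0, -0.001, 0.12] [0.0, 0.0, 0.0] rows 1
[0.0, -0.001, 0.08] [0.0, 0.0, 0.0] rows 1
```

```bash
python3 -m crank '[[[-1,0.04,0.002,-0.009,0,-0.001,0.015],[-1,0.084,0.004,-0.009,-0.001,-0.002,0.031],[-1,0.084,0.004,0.03,-0.001,-0.002,0.031],[-1,0.084,0.004,0.08,-0.001,-0.002,0.031],[-1,0.084,0.004,0.128,-0.001,-0.002,0.031]]]'
python3 -m crank '[[[-1,0,0,0,0,0,0],[-1,0,0,0,0,0,0],[-1,0,0,0,0,0,0],[-1,0,0,0,0,0,0],[-1,0,0,0,0,0,0]]]'
python3 - <<'E'
from h import *
r1=R.from_rotvec(np.load('rv.npy'));T=VO+(.0007-.005)*VY
plan(([*T,.17],r1),([*T,.121],r1)); print(cur()[0])
s=shot('side','s9.png');t=shot('top','t9.png')
o=np.hstack([crop(s,195,130,66,90,6),crop(t,160,180,66,90,6)]);cv2.imwrite('pics/c9.png',np.clip(o*1.5,0,255).astype(np.uint8))
zf=cur()[0][2]+.019-.106
Fc=VO+.0007*VY
for u,w in((-1,-1),(1,-1),(1,1),(-1,1)):
    P=[*(Fc+.024*u*VX+.024*w*VY),zf]; print(u,w,((proj('side',P)-[195,130])*6+2.5).round(),((proj('side',np.add(P,[0,0,.04]))-[195,130])*6+2.5).round())
E
```

```text
t: 18.05
tool_pos: [0.5138, 0.1586, 0.1509]
orientation: [2.127, 2.301, 0.003]
force: [-0.7, 0.6, -0.6]
opening: 0.0361
gripper_force: 50.0
t: 18.68
tool_pos: [0.5154, 0.1598, 0.155]
orientation: [2.126, 2.299, 0.008]
force: [-0.5, 0.5, -1.6]
opening: 0.0361
gripper_force: 50.0
[0.004, -0.004, 0.008] [0.002, -0.0, 0.001] rows 1
[0.0, -0.001, 0.098] [0.0, 0.0, 0.0] rows 1
[0.51539827 0.15981606 0.15500993]
-1 -1 [207. 329.] [200. 264.]
1 -1 [283. 284.] [278. 220.]
1 1 [220. 240.] [214. 176.]
-1 1 [145. 283.] [137. 219.]
```

View pics/c9.png

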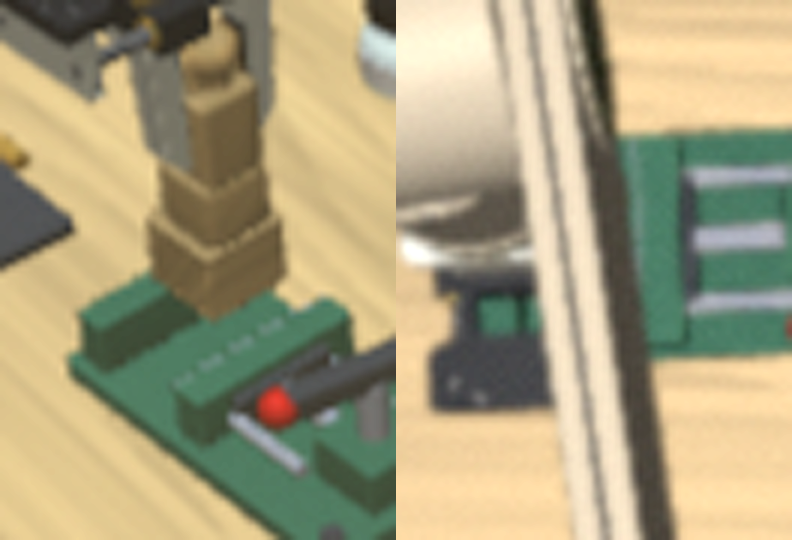

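```bash
python3 -m crank '[[[-1,0.004,-0.004,0,0.002,0,0.001],[-1,0.004,-0.004,0,0.002,0,0.001],[-1,0.004,-0.004,0,0.002,0,0.001],[-1,0.004,-0.004,0,0.002,0,0.001],[-1,0.004,-0.004,0,0.002,0,0.001]]]'
python3 - <<'E'
from h import *
r1=R.from_rotvec(np.load('rv.npy'));T=VO+(.0007-.005)*VY
plan(([*T,.14],r1)); print(cur()[0])
E
```

```text
t: 19.4
tool_pos: [0.5129, 0.1615, 0.1544]
orientation: [2.13, 2.3, 0.003]
force: [-0.4, 0.1, -1.7]
opening: 0.036
gripper_force: 50.0
[0.0, 0.0, 0.067] [-0.0, 0.0, 0.0] rows 1
[0.51293375 0.16152618 0.15439329]
```

```bash
python3 -m crank '[[[-1,0,0,0.012,0,0,0],[-1,0,0,0.024,0,0,0],[-1,0,0,0.036,0,0,0],[-1,0,0,0.048,0,0,0],[-1,0,0,0.06,0,0,0]]]'
python3 -m crank '[[[-1,0,0,0.004,0,0,0],[-1,0,0,0.008,0,0,0],[-1,0,0,0.012,0,0,0],[-1,0,0,0.016,0,0,0],[-1,0,0,0.02,0,0,0]]]'
```

```text
t: 20.02
tool_pos: [0.5131, 0.1614, 0.1239]
orientation: [2.13, 2.3, 0.003]
force: [0.2, 0.4, -2.1]
opening: 0.0359
gripper_force: 50.0
t: 20.65
tool_pos: [0.5132, 0.1614, 0.1144]
orientation: [2.13, 2.3, 0.004]
force: [-0.3, -0.1, -1.9]
opening: 0.0359
gripper_force: 50.0
```

```bash
python3 -m crank '[[[-1,0,0,0.004,0,0,0],[-1,0,0,0.008,0,0,0],[-1,0,0,0.012,0,0,0],[-1,0,0,0.016,0,0,0],[-1,0,0,0.018,0,0,0]]]'
python3 -m crank '[[[-1,0,0,0.0012,0,0,0],[-1,0,0,0.0024,0,0,0],[-1,0,0,0.0036,0,0,0],[-1,0,0,0.0048,0,0,0],[-1,0,0,0.005,0,0,0]]]'
python3 -c "
from h import *
print(cur()[0])"
```

```text
t: 21.28
tool_pos: [0.5131, 0.1614, 0.1052]
orientation: [2.13, 2.3, 0.003]
force: [-0.1, 0.0, -2.8]
opening: 0.0358
gripper_force: 50.0
t: 21.9
tool_pos: [0.5132, 0.1614, 0.1029]
orientation: [2.13, 2.3, 0.003]
force: [-0.7, 0.4, -2.1]
opening: 0.0358
gripper_force: 50.0
[0.51324098 0.16136119 0.10287001]
```

```bash
python3 -m crank '[[[-1,0,0,0.0006,0,0,0],[-1,0,0,0.0012,0,0,0],[-1,0,0,0.0018,0,0,0],[-1,0,0,0.0024,0,0,0],[-1,0,0,0.0026,0,0,0]]]'
python3 -m crank '[[[-1,0,0,0.0005,0,0,0],[-1,0,0,0.0008,0,0,0],[-1,0,0,0.0008,0,0,0],[-1,0,0,0.0008,0,0,0],[-1,0,0,0.0008,0,0,0]]]'
```

```text
t: 22.52
tool_pos: [0.5133, 0.1614, 0.1018]
orientation: [2.13, 2.3, 0.003]
force: [-0.5, -0.7, 1.4]
opening: 0.0359
gripper_force: 50.0
t: 23.15
tool_pos: [0.5134, 0.1614, 0.1018]
orientation: [2.13, 2.3, 0.004]
force: [-2.7, -0.6, 5.4]
opening: 0.0359
gripper_force: 50.0
```

```bash
python3 -m crank '[[[-0.1,0,0,0,0,0,0],[0,0,0,0,0,0,0],[0.2,0,0,0,0,0,0],[0.6,0,0,0,0,0,0],[0.6,0,0,0,0,0,0]]]'
python3 -m crank '[[[0.8,0,0,0,0,0,0],[0.8,0,0,-0.06,0,0,0],[0.8,0,0,-0.14,0,0,0],[0.8,0,0,-0.22,0,0,0],[0.8,0,0,-0.3,0,0,0]]]'
python3 - <<'E'
from h import *
s=cv2.imread('pics/side0.png');H=cv2.cvtColor(s,cv2.COLOR_BGR2HSV)
k=cv2.inRange(H,(0,140,50),(8,255,255));k[:170]=0;k[225:]=0;k[:,:225]=0;k[:,285:]=0
n,l,st,ce=cv2.connectedComponentsWithStats(k)
for i in range(1,n):
    if st[i,4]>4: print(st[i],ce[i],onz('side',ce[i],.084))
SP=VO-.118*VY;print(SP)
yb=.076-.174+np.pi/2
plan(([*SP,.235],Rz(yb,0,1)),([*SP,.102],Rz(yb,0,1)));print(read_state()['q'].round(2))
E
```

```text
t: 23.78
tool_pos: [0.5133, 0.1614, 0.1012]
orientation: [2.13, 2.3, 0.003]
force: [0.1, -1.1, -0.1]
opening: 0.0708
gripper_force: 0.0
t: 24.4
tool_pos: [0.5121, 0.1619, 0.2525]
orientation: [2.13, 2.3, 0.004]
force: [0.1, -0.4, 0.2]
opening: 0.0837
gripper_force: 0.0
[271 182   4   6  19] [272.47368421 184.36842105] [0.57561212 0.04547709 0.084     ]
[238 194   7   7  33] [240.54545455 197.45454545] [0.47336507 0.05873717 0.084     ]
[0.5219034 0.048154 ]
[-0.228, 0.002, 0.074] [0.002, 0.005, -0.889] rows 8
[0.0, 0.0, 0.266] [0.0, 0.0, 0.0] rows 3
[ 0.21 -0.06  1.62 -0.    1.57  0.14]
```

```bash
python3 -m crank '[[[1,-0.04,0,0,0,0,-0.11],[1,-0.09,0,0,0,0,-0.22],[1,-0.14,0,0,0,0,-0.33],[1,-0.19,0,0,0,0,-0.44],[1,-0.228,0.002,0.02,0.002,0.005,-0.55]]]'
python3 - <<'E'
from h import *
SP=np.array([.5222,.0487]);yb=-.105+np.pi/2
plan(([*SP,.235],Rz(yb,0,1)),([*SP,.102],Rz(yb,0,1)))
E
```

```text
t: 25.02
tool_pos: [0.5226, 0.0474, 0.2426]
orientation: [0.965, 2.988, 0.004]
force: [0.0, -0.6, 0.5]
opening: 0.0931
gripper_force: 0.0
[0.002, 0.002, 0.053] [0.002, 0.001, -0.331] rows 3
[0.0, 0.0, 0.266] [0.0, 0.0, 0.0] rows 3
```

```bash
python3 -m crank '[[[1,0.002,0.002,0.02,0,0,-0.11],[1,0.002,0.002,0.04,0,0,-0.22],[1,0.002,0.002,0.053,0.002,0.001,-0.331],[1,0.002,0.002,0.053,0.002,0.001,-0.331],[1,0.002,0.002,0.053,0.002,0.001,-0.331]]]'
python3 - <<'E'
from h import *
SP=np.array([.5222,.0487]);yb=-.105+np.pi/2
plan(([*SP,.102],Rz(yb,0,1)))
s=shot('side','s10.png');t=shot('top','t10.png')
o=np.hstack([crop(s,195,130,100,100,4),crop(t,160,180,100,100,4)]);cv2.imwrite('pics/c10.png',np.clip(o*1.5,0,255).astype(np.uint8))
E
```

```text
t: 25.65
tool_pos: [0.522, 0.0497, 0.2155]
orientation: [-0.179, -3.135, 0.001]
force: [-0.6, 0.1, 0.2]
opening: 0.0929
gripper_force: 0.0
[-0.001, -0.002, 0.265] [-0.0, -0.001, -0.006] rows 3
```

View pics/c10.png

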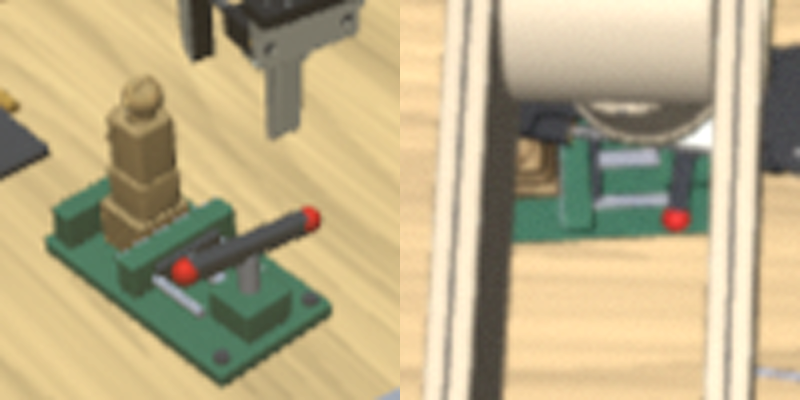

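That view shows the figure upright between the jaws, with the T-bar's balls at crop (184,270) and (311,217). It was my 12th picture, over the limit of 10, so from here I'll use numbers only.

```bash
python3 -m crank '[[[1,-0.001,-0.002,0.05,0,-0.001,-0.006],[1,-0.001,-0.002,0.11,0,-0.001,-0.006],[1,-0.001,-0.002,0.17,0,-0.001,-0.006],[1,-0.001,-0.002,0.23,0,-0.001,-0.006],[1,-0.001,-0.002,0.262,0,-0.001,-0.006]]]'
python3 -m crank '[[[-1,0,0,0,0,0,0],[-1,0,0,0,0,0,0],[-1,0,0,0,0,0,0],[-1,0,0,0,0,0,0],[-1,0,0,0,0,0,0]]]' 10
python3 -m crank '[[[-1,0,0,0,0,0,0],[-1,0,0,0,0,0,0],[-1,0,0,0,0,0,0],[-1,0,0,0,0,0,0],[-1,0,0,0,0,0,0]]]' 10
```

```text
t: 26.38
tool_pos: [0.5212, 0.0486, 0.0827]
orientation: [-0.16, -3.135, 0.001]
force: [-0.6, -0.9, 0.3]
opening: 0.0933
gripper_force: 0.0
t: 27.0
tool_pos: [0.5222, 0.0486, 0.0846]
orientation: [0.158, 3.137, -0.001]
force: [0.1, -0.4, -0.1]
opening: 0.0475
gripper_force: 0.0
t: 27.62
tool_pos: [0.5221, 0.05, 0.0841]
orientation: [-0.158, -3.137, -0.002]
force: [0.6, 6.6, -1.6]
opening: 0.0138
gripper_force: 10.0
```

```bash
python3 -c "
from h import *
s=read_state();print(s['force'],s['wrist_torque'],s['opening'],s['gripper_force'],s['tool_pos'],s['q'].round(2))"
```

```text
[ 0.55820424  6.62227795 -1.6463284 ] [ 1.16721199 -0.17605371 -0.07504234] 0.013791549528483722 10.003007501363754 [0.52205987 0.04996338 0.08411411] [-0.    0.03  1.84  0.    1.27 -1.47]
```

```bash
python3 -m crank '[[[-1,0,0.004,0,0,0,0],[-1,0,0.004,0,0,0,0],[-1,0,0.004,0,0,0,0],[-1,0,0.004,0,0,0,0],[-1,0,0.004,0,0,0,0]]]' 35
python3 -c "
from h import *
s=read_state();print(s['force'],s['wrist_torque'],np.degrees(np.arctan2(*cur()[1].apply([0,1,0])[[1,0]])))"
python3 -m crank '[[[-1,0,0,0,0,0,0.07],[-1,0,0,0,0,0,0.15],[-1,0,0,0,0,0,0.23],[-1,0,0,0,0,0,0.31],[-1,0,0,0,0,0,0.39]]]' 40
python3 -c "
from h import *
s=read_state();print(s['force'],s['wrist_torque'],np.degrees(np.arctan2(*cur()[1].apply([0,1,0])[[1,0]])))"
```

```text
t: 28.25
tool_pos: [0.5221, 0.0502, 0.0841]
orientation: [-0.158, -3.137, 0.002]
force: [0.0, -4.9, 1.1]
opening: 0.0135
gripper_force: 35.0
[ 0.04008629 -4.85623331  1.12647576] [-0.90381734  0.18814907 -0.00522939] 84.21657732730446
t: 28.88
tool_pos: [0.5221, 0.0501, 0.0841]
orientation: [-1.103, -2.941, 0.003]
force: [0.2, -5.8, 1.2]
opening: 0.0137
gripper_force: 40.1
[ 0.16404016 -5.82629074  1.24415852] [-1.00229246  0.18458095  0.17634525] 48.89815613646342
```

```bash
python3 -m crank '[[[-1,0,-0.001,0,0,0,0.06],[-1,0,-0.001,0,0,0,0.12],[-1,0,-0.001,0,0,0,0.18],[-1,0,-0.001,0,0,0,0.24],[-1,0,-0.001,0,0,0,0.28]]]'
cat > w.py <<'E'
from h import *
s=read_state();a=np.degrees(np.arctan2(*cur()[1].apply([0,1,0])[[1,0]]));print(s['t'],s['force'].round(1),s['wrist_torque'].round(3),a,'handle',np.radians(94.37-a))
E
python3 w.py
python3 -m crank '[[[-1,0,0,0,0,0,0.02],[-1,0,0,0,0,0,0.04],[-1,0,0,0,0,0,0.06],[-1,0,0,0,0,0,0.06],[-1,0,0,0,0,0,0.06]]]'
python3 w.py
```

```text
t: 29.5
tool_pos: [0.522, 0.05, 0.0841]
orientation: [1.716, 2.631, -0.001]
force: [0.9, -4.4, -1.0]
opening: 0.0131
gripper_force: 40.1
29.5 [ 0.9 -4.4 -1. ] [-0.79  -0.071  0.154] 23.789490412933134 handle 1.2318622800297403
t: 30.12
tool_pos: [0.522, 0.0501, 0.0841]
orientation: [1.835, 2.549, -0.001]
force: [2.1, -4.3, -2.8]
opening: 0.0136
gripper_force: 40.1
30.125 [ 2.1 -4.3 -2.8] [-0.897 -0.298  0.105] 18.493684481676276 handle 1.324291530076817
```

```bash
python3 -m crank '[[[-1,0,0,0,0,0,0.012],[-1,0,0,0,0,0,0.024],[-1,0,0,0,0,0,0.036],[-1,0,0,0,0,0,0.048],[-1,0,0,0,0,0,0.06]]]'
python3 w.py
python3 -m crank '[[[-1,0,0,0,0,0,0.008],[-1,0,0,0,0,0,0.016],[-1,0,0,0,0,0,0.024],[-1,0,0,0,0,0,0.032],[-1,0,0,0,0,0,0.04]]]'
python3 w.py
```

```text
t: 30.75
tool_pos: [0.522, 0.0501, 0.0841]
orientation: [1.954, 2.459, -0.001]
force: [1.8, -4.5, -2.8]
opening: 0.0137
gripper_force: 40.2
30.75 [ 1.8 -4.5 -2.8] [-0.901 -0.314  0.263] 13.066681274051282 handle 1.4190106045661666
t: 31.38
tool_pos: [0.522, 0.0501, 0.0841]
orientation: [2.03, 2.397, -0.001]
force: [2.5, -4.7, -2.1]
opening: 0.0139
gripper_force: 40.3
31.375 [ 2.5 -4.7 -2.1] [-0.917 -0.28   0.317] 9.48554260367769 handle 1.4815132653346776
```

```bash
python3 -m crank '[[[0,0,0,0,0,0,0],[0,0,0,0,0,0,0],[0.2,0,0,0,0,0,0],[0.4,0,0,0,0,0,0],[0.5,0,0,0,0,0,0]]]'
python3 -m crank '[[[0.7,0,0,-0.04,0,0,0],[1,0,0,-0.12,0,0,0],[1,0,0,-0.2,0,0,0],[1,0,0,-0.28,0,0,0],[1,0,0,-0.34,0,0,0]]]'
python3 - <<'E'
from h import *
S=lambda u,v:(135+u/10-.45,130+v/10-.45)
for n,p,z in(('gripEndFar',(130,222),.118),('gripEndNear',(167,272),.118),('gripNearBarrel?',(440,148),.118),('trigEndIn',(273,255),.116),('trigEndOut',(291,268),.116),('trigOutHinge',(458,187),.116),('noz',(640,268),.105)):
    print(n,onz('side',S(*p),z).round(4))
a=.05;y=a+np.pi/2
plan(([.46,.15,.25],Rz(.9,0,1)),([.405,.346,.23],Rz(y,0,1)),([.405,.346,.105],Rz(y,0,1)))
print(read_state()['q'].round(2))
E
```

```text
t: 32.0
tool_pos: [0.5218, 0.0503, 0.0842]
orientation: [-2.029, -2.398, 0.001]
force: [-0.7, 0.5, 0.5]
opening: 0.0589
gripper_force: 0.0
t: 32.62
tool_pos: [0.5223, 0.0503, 0.2563]
orientation: [2.028, 2.397, 0.001]
force: [1.1, 0.4, -0.5]
opening: 0.0931
gripper_force: 0.0
gripEndFar [0.3594 0.3661 0.118 ]
gripEndNear [0.3561 0.3373 0.118 ]
gripNearBarrel? [0.4492 0.3395 0.118 ]
trigEndIn [0.3851 0.3272 0.116 ]
trigEndOut [0.386  0.3183 0.116 ]
trigOutHinge [0.4443 0.3214 0.116 ]
noz [0.4716 0.2658 0.105 ]
[0.217, -0.09, 0.05] [0.001, 0.001, -0.467] rows 4
[0.33, 0.239, 0.04] [0.0, 0.0, -0.459] rows 4
[0.0, 0.0, 0.25] [0.0, 0.0, 0.0] rows 2
[-0.   -0.09  1.64 -0.    1.59 -0.17]
```

```bash
python3 -m crank '[[[1,0.05,-0.02,0,0,0,-0.11],[1,0.1,-0.04,0,0,0,-0.22],[1,0.16,-0.06,0,0,0,-0.34],[1,0.217,-0.09,0.02,0,0,-0.467],[1,0.217,-0.09,0.02,0,0,-0.467]]]'
python3 -m crank '[[[1,0.08,0.06,0,0,0,-0.11],[1,0.16,0.12,0,0,0,-0.22],[1,0.24,0.18,0.02,0,0,-0.34],[1,0.33,0.239,0.04,0,0,-0.459],[1,0.33,0.239,0.04,0,0,-0.459]]]'
python3 - <<'E'
from h import *
y=.045+np.pi/2
plan(([.405,.346,.23],Rz(y,0,1)),([.405,.346,.107],Rz(y,0,1)))
print(read_state()['q'].round(2))
E
```

```text
t: 33.25
tool_pos: [0.4583, 0.1511, 0.2435]
orientation: [-1.028, -2.967, 0.002]
force: [0.6, -0.8, -0.4]
opening: 0.093
gripper_force: 0.0
t: 33.88
tool_pos: [0.4034, 0.3481, 0.2229]
orientation: [0.084, -3.138, 0.002]
force: [0.3, -0.4, 0.1]
opening: 0.093
gripper_force: 0.0
[-0.003, -0.004, 0.024] [-0.001, -0.001, 0.005] rows 1
[0.0, 0.0, 0.246] [0.0, 0.0, 0.0] rows 2
[ 0.62 -0.05  1.67  0.    1.53 -1.01]
```

```bash
python3 -m crank '[[[1,-0.002,-0.004,0.03,-0.001,-0.001,0.005],[1,-0.002,-0.004,0.09,-0.001,-0.001,0.005],[1,-0.002,-0.004,0.16,-0.001,-0.001,0.005],[1,-0.002,-0.004,0.23,-0.001,-0.001,0.005],[1,-0.002,-0.004,0.266,-0.001,-0.001,0.005]]]'
python3 -m crank '[[[0.5,0,0,0,0,0,0],[0.3,0,0,0,0,0,0],[0.3,0,0,0,0,0,0],[0.3,0,0,0,0,0,0],[0.3,0,0,0,0,0,0]]]' 20
python3 w.py; python3 -c "
from h import *
print(cur()[0],read_state()['opening'])"
```

```text
t: 34.5
tool_pos: [0.4054, 0.3416, 0.0885]
orientation: [0.06, -3.14, 0.002]
force: [-0.1, 0.5, 0.0]
opening: 0.0932
gripper_force: 0.0
t: 35.12
tool_pos: [0.4059, 0.3443, 0.0915]
orientation: [-0.066, 3.139, 0.002]
force: [0.5, -0.2, -0.3]
opening: 0.0606
gripper_force: 0.0
35.125 [ 0.5 -0.2 -0.3] [ 0.053 -0.046  0.028] 92.42483254598602 handle 0.0339495765751794
[0.40586669 0.34425768 0.09151175] 0.06064662784495006
```

```bash
python3 -m crank '[[[0.1,0,0.003,0,0,0,0],[-0.05,0,0.003,0,0,0,0],[-1,0,0.003,0,0,0,0],[-1,0,0.003,0,0,0,0],[-1,0,0.003,0,0,0,0]]]' 25
python3 w.py
python3 -m crank '[[[-1,0,0.003,0,0,0,0],[-1,0,0.003,0,0,0,0],[-1,0,0.003,0,0,0,0],[-1,0,0.003,0,0,0,0],[-1,0,0.003,0,0,0,0]]]'
python3 w.py
```

```text
t: 35.75
tool_pos: [0.4055, 0.3518, 0.0911]
orientation: [-0.068, 3.138, 0.019]
force: [3.1, 33.5, -17.1]
opening: 0.0436
gripper_force: 24.7
35.75 [  3.1  33.5 -17.1] [ 4.883 -0.621 -0.1  ] 92.49874818230998 handle 0.03265950535261958
t: 36.38
tool_pos: [0.4054, 0.3525, 0.0911]
orientation: [-0.068, 3.138, 0.017]
force: [3.0, 29.1, -14.7]
opening: 0.0421
gripper_force: 24.3
36.375 [  3.   29.1 -14.7] [ 4.276 -0.551 -0.078] 92.49220140482014 handle 0.032773768175212825
```

```bash
python3 -m crank '[[[-1,0,0.003,0,0,0,0],[-1,0,0.006,0,0,0,0],[-1,0,0.007,0,0,0,0],[-1,0,0.007,0,0,0,0],[-1,0,0.007,0,0,0,0]]]'
python3 w.py
python3 -m crank '[[[-1,0,0,0,0,0,0],[-1,0,0,0,0,0,0],[-1,0,0,0,0,0,0],[-1,0,0,0,0,0,0],[-1,0,0,0,0,0,0]]]'
python3 -m crank '[[[-1,0,0,0,0,0,0],[-1,0,0,0,0,0,0],[-1,0,0,0,0,0,0],[-1,0,0,0,0,0,0],[-1,0,0,0,0,0,0]]]'
python3 w.py; python3 -m crank '[[[0.2,0,0,0,0,0,0],[0.5,0,0,0,0,0,0],[0.8,0,0,0,0,0,0],[0.9,0,0,0,0,0,0],[0.9,0,0,0,0,0,0]]]'
```

```text
t: 37.0
tool_pos: [0.4054, 0.3526, 0.0912]
orientation: [-0.067, 3.139, 0.007]
force: [2.2, 10.1, -4.2]
opening: 0.042
gripper_force: 23.8
37.0 [ 2.2 10.1 -4.2] [ 1.605 -0.258  0.003] 92.4489394535421 handle 0.033528831665852
t: 37.62
tool_pos: [0.4054, 0.3526, 0.0912]
orientation: [-0.067, 3.139, 0.007]
force: [0.8, 10.0, -5.1]
opening: 0.0419
gripper_force: 23.8
t: 38.25
tool_pos: [0.4054, 0.3526, 0.0912]
orientation: [-0.067, 3.139, 0.007]
force: [1.8, 10.8, -4.4]
opening: 0.0419
gripper_force: 23.8
38.25 [ 1.8 10.8 -4.4] [ 1.561 -0.223 -0.008] 92.45097196499998 handle 0.03349335764882742
t: 38.88
tool_pos: [0.4054, 0.3507, 0.091]
orientation: [-0.066, 3.14, 0.002]
force: [0.0, 0.5, 0.5]
opening: 0.0862
gripper_force: 0.0
```

```bash
python3 -m crank '[[[1,0,0,-0.03,0,0,0],[1,0,0,-0.1,0,0,0],[1,0,0,-0.18,0,0,0],[1,0,0,-0.26,0,0,0],[1,0,0,-0.34,0,0,0]]]'
python3 - <<'E'
from h import *
print(read_state()['t'],cur()[0])
s=shot('side','s11.png');s0=cv2.imread('pics/side0.png');s10=cv2.imread('pics/s10.png')
m=lambda im:cv2.inRange(cv2.cvtColor(im,cv2.COLOR_BGR2HSV),(0,140,50),(8,255,255))
for nm,im in(('start',s0),('now',s)):
    n,l,st,ce=cv2.connectedComponentsWithStats(m(im)[:230,130:290])
    print(nm,[((ce[i]+[130,0]).round(1).tolist(),int(st[i,4])) for i in range(1,n) if st[i,4]>5])
# figure shift between before and after clamping: phase correlation of figure patch head/body
a,b=[cv2.cvtColor(i,cv2.COLOR_BGR2GRAY) for i in(s10,s)]
T=a[148:182,220:242];r=cv2.matchTemplate(b[138:192,205:257],T,cv2.TM_CCOEFF_NORMED);_,v,_,loc=cv2.minMaxLoc(r);print('fig shift px',np.array(loc)-[15,10],v)
F=np.array([*VO,.09]);print('5mm in vise y ->',proj('side',F+[*(.005*VY),0])-proj('side',F))
# other things
d=cv2.absdiff(s0,s).max(2);print('changed outside', [(n,int((d[y0:y1,x0:x1]>40).sum())) for n,(x0,y0,x1,y1) in dict(saints=(295,120,405,245),brush=(310,210,378,245),blank=(408,260,440,320),chisel=(215,235,260,290),wax=(250,120,280,148),mallet=(105,165,185,192)).items()])
E
```

```text
t: 39.5
tool_pos: [0.4052, 0.3504, 0.2637]
orientation: [-0.066, 3.139, 0.003]
force: [0.7, 0.2, 0.4]
opening: 0.0931
gripper_force: 0.0
39.5 [0.40521254 0.3504065  0.26373351]
start [([143.0, 0.7], 6), ([161.6, 27.8], 8), ([171.0, 153.6], 127), ([272.5, 184.4], 19), ([240.5, 197.5], 33)]
now [([171.1, 153.5], 125), ([241.4, 183.4], 17), ([270.5, 198.1], 32)]
fig shift px [-1 -1] 0.9698252081871033
5mm in vise y -> [-1.09169452 -0.77832149]
changed outside [('saints', 0), ('brush', 0), ('blank', 0), ('chisel', 0), ('wax', 0), ('mallet', 0)]
```

```bash
python3 -c "
from plant import *
print(close_job())"
```

```text
the job is handed in; nothing more can be done
None
```

I handed the job in at 39.5 s of 72: the figure stood free on the plate, then was clamped upright in the vise facing the blow gun, and the trigger was squeezed fully, held over a second and sprang back; the bystanders did not move, but I viewed 12 pictures against the limit of 10.

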